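# Complete the check-valve kit and hold it out level over the issue mat

## Robot

A 7-joint arm with a two-finger parallel gripper is mounted at the origin on the work surface. World frame = base frame: x ahead of the robot, y to its left, z up, the work surface at z = 0. Lengths are in m, angles in rad, forces in N, time in s.
With the tool pointing down it reaches from about 0.4 to 0.85 m from the base axis. Payload 10.4 kg.
Tool frame: the origin (TCP) lies between the finger pads; the fingertips stand 22 mm ahead of it and the grasp point (between the pads) lies 3 mm ahead of it; z points along the fingers, y is the line along which they close (so a half turn about z gives the same grasp; the last joint's range is limited). The gripper opens to 85 mm and grips with 20 to 120 N. Pads are 22 mm wide; open, the fingers measure 114 mm over their backs; the gripper's body (76 mm by 85 mm) begins 54 mm behind the grasp point. The pads swing forward as they close: fully open they stand 13 mm farther back than shut.
Start: joints at [1.299, 0.332, -0.065, 1.46, 0.022, 1.35, -0.088], TCP at [0.154, -0.606, 0.253] pointing down, gripper open.
Joint ranges: [-2.6, 2.6], [-0.5, 2.12], [-1.47, 1.34], [0.16, 2.42], [-1.27, 4.41], [0.06, 2.06], [-2.6, 2.6]. Speed limits (rad/s): [2.22, 2.22, 2.79, 2.79, 3.14, 3.14, 3.14].

## Interface

Orientations are given as a unit quaternion [x, y, z, w].
In Python, from workcell import manip, camera, ticket, boxes_of, outline_of gives the robot as it stands.
- The arm moves only by the tool carry_out, never from a script. Its argument "deltas" is a list of rows, each a list of 5 numbers: the shift along the tool's x, y, z as a fraction of full scale, then the turn about the tool's z as a fraction of full scale, then the opening, from -1 (shut) to 1 (fully open), so that 0 is half open. In form: [[tx, ty, tz, spin, gripper], ...]. A call has 1 to 20 rows; each row is the pose to reach, as a shift and turn from the pose commanded when the call began, along the tool's axes at that moment; what a row does not reach only later rows make up. Full scale, the value 1, is 150 mm for a shift and 30 degrees for a turn. A row lasts 1/8 s, in which the tool goes at most 62.5 mm and 10.7 degrees, less where a joint would pass 70% of its speed; a pose out of reach is approached as far as the arm can. A call with a number of a shift or a turn outside -1 to 1 is refused whole. A call with a gripper value outside its range is refused whole. The fingers move at their own pace and stop on an object; "force" is the grip in N (left out, the last holds). Time passes only in rows, so rows that repeat a pose let the fingers close. It gives the time, the measured TCP pose, the force, the opening and the grip force at its end, in the units of the state.
- manip.get_obs(): the state, without advancing time (a new reading comes with each control period).
- camera(name): name is "scene" or "top" or "wrist"; returns a dict with "img" (480x640x3 uint8, red, green, blue), "depth" (480x640 float32, m along the optical axis (not along the pixel's ray), 0 where there is no reading), "vertical_fov" (degrees; the focal length in pixels is half the picture's height over the tangent of half this angle, whatever the lens; pixels are square), "cx", "cy" (the principal point, pixels), "R" (3x3) and "t" (3): a world point X has camera coordinates R X + t. Camera axes: x right, y down, z forward; pixel columns grow to the right and rows downward; lengths in m; the calibration is good to about 2 mm. The wrist camera is an equidistant fisheye: a pixel r from the principal point sees the ray r / f radians off the axis. A picture is of the moment at which its call begins.
- ticket.hand_in(): hands the job in; it is judged then, once.
Trained networks look in a picture, given as the dict that the camera call returned (one of the last four; its "shot" number tells which), for a name from the list of things; names that differ only in an ending like _2 or _b are one class to them, and where a whole thing is asked for, a point or a joint stands for the part that bears it (a point fixed in the world has none). Each returns a list of dicts, best first, with "conf" (0 to 1); they miss things now and then, are a little off and sometimes report something else, mostly with a low value. They report only what shows in the picture. A call takes as long as a camera call. They do not tell look-alikes from the thing itself.
- boxes_of(query, picture): "position" ([x, y, z] in m, in world coordinates, good to about 4 mm: the middle of the surface that is visible of it).
- outline_of(query, picture): "region" (480x640 bool, what is visible of it).
The state is a dict: "clock": time; "joint_pos": joint angles; "joint_velocities": joint speeds; "tau": joint torques, N m; "position": TCP position; "ee_rot": TCP orientation; "ft_force": force on the tool from outside, world axes, zero at the start; "torque": the same for the moment, N m; "grip_width": opening from 0.0 (shut) to 1.0 (fully open); "grasp_force": force on a finger pad.
Only numpy, scipy, OpenCV 4.12 (cv2) and the standard library are available. Lean on these libraries where they do the work, as an engineer would, in place of code of your own. Each camera call takes 0.05 s, during which the arm holds its last target. There are 200 camera calls.

## Task

Complete the check-valve kit at the stores counter: set the aluminium valve block down, without dropping it, flat and square in the fitting pocket of the grey kit tray. Then lift the tray, which has a carrying handle across its middle, clear of the counter and only then, in the air, turn it a quarter turn so that its ticket end points straight out over the counter, away from the robot and square with the rubber issue mat, keeping it level so that the loose steel ball stays in the middle of its dish all the time. Finish still holding the tray steady and level, centred about 10 cm above the mat, ready for the mechanic to take, and leave the carton, the tin and the spanner where they are.

Things in the scene. Friction and masses are not known exactly. Their poses are not given: they have to be found in the camera images.
- tray: the kit tray: loose grey plastic plate 230 x 92 mm, 14 mm thick, flat on the counter, about 0.30 kg; origin at the centre of its underside. x: along its length to the ticket end; y: across; z: up. From the ticket end: ticket holder, round dish with the ball, handle across the middle, pocket. At the start the ticket end points to the robot's left (+y) within 20 degrees
- tray_handle (a point): centre of the tray's handle: a level bar along the tray's y, 14 mm thick, 70 mm long, 22 mm high, on two 14 x 14 mm posts 42 mm apart, open beneath; this point is above the tray's origin, 59 mm above its underside, the bar's top at 70 mm. Axes as the tray. With the block seated the balance point is up to 30 mm from the handle, towards the pocket
- pocket (a point): centre of the floor of the tray's rectangular pocket, 64 mm from the handle on the side away from the ticket. Pocket 64 mm (tray x) by 44 mm (tray y), 8 mm deep, upright walls; its floor is 6 mm above the tray's underside. Axes as the tray
- dish (a point): where the ball's centre rests in the tray's round dish, 64 mm from the handle on the ticket's side, 16.5 mm above the tray's underside. Dish 72 mm across, curved like a saucer: its slope grows from 1.5 degrees at the middle to 4 at 10 mm, 8 at 20 mm and 12 at the edge, which is 5 mm above the middle. Axes as the tray
- ticket (a point): centre of the ticket holder on the end of the tray beyond the dish: small upright plate 64 mm wide, 26 mm high, blank white card on its outer face, 111 mm from the handle, top 38 mm above the tray's underside. Axes as the tray
- ball_center (a point): centre of the loose steel ball, 20 mm in diameter, 33 g, free to roll in the dish
- block_center (a point): centre of the valve block: loose machined aluminium, 60 mm (its x) by 40 mm (its y) by 30 mm high, about 0.18 kg, drilled ports in top and ends, sides tapering in 2 mm over the lowest 6 mm; this point is 15 mm above its underside. z up. It fits the pocket with its x along the tray's x, either way round; seated, 22 mm of it stand above the plate
- mat: black ribbed rubber issue mat, fixed on the counter, 220 mm (its x) x 180 mm (its y), 4 mm thick; origin at the centre of its underside on the counter. Its x points away from the robot over the counter, give or take 9 degrees
- carton: bystander: open cardboard carton of screws, 100 x 130 x 85 mm; origin at the centre of its underside. Leave it alone
- tin: bystander: upright tin, 68 mm across, 95 mm high; origin at the centre of its underside. Leave it alone
- spanner: bystander: flat steel spanner 150 mm long (along its x), 8 mm thick; origin at the middle of its underside. Leave it alone
Mind the look-alikes: they are no part of the job. Several things look just like the part that bears block_center: the one meant starts farthest to the robot's right.

How it is judged:
By the outcome, as a careful person would: the job done as asked, in the order asked, and still so for the second after the job is handed in, while the arm keeps its last pose, push and grip.
It also fails if it takes over 72 s, if anything falls off the work surface, if the arm or the gripper's body presses on something with over 40 N, if the wrist force passes 120 N, or if a joint passes its speed limit or range.

## Working session

There is one attempt and no reset: what is moved stays moved. The work goes in short steps, Python scripts to look and compute and a tool call to move; the robot and the scene stay as the last step left them, time stands still between calls to the robot, and variables do not carry over. Pictures are saved under pics/ and viewed, at most 10 in all, crops included, and the job is handed in when it is done.

Besides the shell and the picture viewer there is one more tool, called after "Request:" in YAML: its name, and indented under it one key for each argument. carry_out: Moves the arm, as the interface text tells. Its arguments: {"type":"object","properties":{"deltas":{"type":"array","items":{"type":"array","items":{"type":"number"}}},"force":{"type":"number"}},"required":["deltas"]}

```bash
mkdir -p pics; ls; cat > h.py <<'E'
import numpy as np, cv2
from workcell import manip, camera, ticket, boxes_of, outline_of
from scipy.spatial.transform import Rotation as Ro
def cloud(p,mask):
    d=p["depth"]; v,u=np.nonzero(mask&(d>0)); z=d[v,u]
    f=240/np.tan(np.radians(p["vertical_fov"])/2)
    x=(u-p["cx"])/f; y=(v-p["cy"])/f
    return (np.c_[x*z,y*z,z]-p["t"])@p["R"]
def save(p,n): cv2.imwrite("pics/"+n+".png",p["img"][:,:,::-1])
def proj(p,X):
    c=np.asarray(X)@p["R"].T+p["t"]; f=240/np.tan(np.radians(p["vertical_fov"])/2)
    return c[:,:2]/c[:,2:]*f+[p["cx"],p["cy"]]
E
python3 - <<'E'
from h import *
o=manip.get_obs(); print({k:np.round(v,3) for k,v in o.items()})
for n in ("top","scene"):
    p=camera(n); save(p,n+"0"); print(n,p["vertical_fov"],-p["R"].T@p["t"])
    for q in ["tray","tray_handle","block_center","ball_center","pocket","dish","ticket","mat","carton","tin","spanner"]:
        try:
            print(q,[(np.round(b["position"],3).tolist(),round(b["conf"],2)) for b in boxes_of(q,p)][:5])
        except Exception as e: print(q,e)
E
```

```text
pics
{'clock': np.float64(0.0), 'joint_pos': array([ 1.299,  0.333, -0.065,  1.461,  0.022,  1.35 , -0.089]), 'joint_velocities': array([-0.003,  0.001,  0.   ,  0.   , -0.   , -0.001, -0.   ]), 'tau': array([-0.0000e+00, -6.2544e+01,  4.9000e-02, -3.9161e+01,  1.6000e-02,
        1.0000e-02, -0.0000e+00]), 'position': array([ 0.154, -0.605,  0.252]), 'ee_rot': array([ 0.992,  0.124, -0.   , -0.001]), 'ft_force': array([-0.122, -0.253,  0.244]), 'torque': array([-0.005,  0.053,  0.001]), 'grasp_force': np.float64(0.0), 'grip_width': np.float64(0.999)}
top 55.0915212988075 [0.38486083 0.04866133 1.13093042]
tray [([0.431, 0.345, 0.018], 0.94)]
tray_handle [([0.434, 0.344, 0.012], 0.68)]
block_center [([0.45, -0.296, 0.031], 0.79), ([0.41, -0.185, 0.03], 0.68), ([0.569, 0.102, 0.032], 0.67), ([0.294, -0.221, 0.033], 0.57)]
ball_center [([0.422, 0.413, 0.026], 0.39)]
pocket [([0.435, 0.336, 0.015], 0.63)]
dish [([0.439, 0.347, 0.011], 0.95)]
ticket [([0.435, 0.345, 0.013], 0.93), ([0.604, -0.088, 0.006], 0.29)]
mat [([0.44, 0.341, 0.015], 0.74)]
carton [([0.756, 0.202, 0.028], 0.63)]
tin [([0.711, -0.309, 0.095], 0.72)]
spanner [([0.384, -0.023, 0.007], 0.95)]
scene 45.201566796511216 [1.08790664 0.69528632 0.84009579]
tray [([0.436, 0.356, 0.014], 0.89)]
tray_handle [([0.443, 0.359, 0.011], 0.97)]
block_center [([0.308, -0.218, 0.03], 0.69), ([0.575, 0.104, 0.031], 0.64), ([0.419, -0.178, 0.026], 0.58)]
ball_center [([0.431, 0.415, 0.024], 0.63)]
pocket [([0.444, 0.356, 0.01], 0.82)]
dish [([0.44, 0.356, 0.013], 0.6)]
ticket [([0.443, 0.359, 0.013], 0.97)]
mat [([0.62, -0.074, 0.002], 0.96)]
carton [([0.756, 0.203, 0.032], 0.84)]
tin [([0.726, -0.302, 0.07], 0.9)]
spanner [([0.388, -0.016, 0.003], 0.71), ([0.446, 0.358, 0.012], 0.69), ([0.432, 0.415, 0.025], 0.54)]
```

View pics/top0.png

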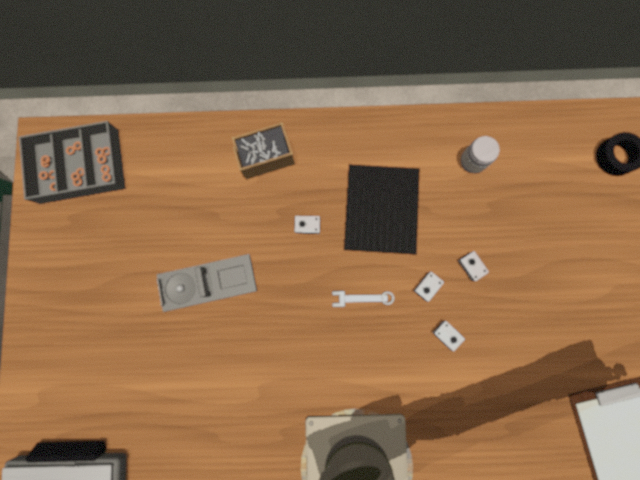

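```bash
python3 - <<'E'
from h import *
p=camera("top"); full=np.ones((480,640),bool)
d=p["depth"]; f=240/np.tan(np.radians(p["vertical_fov"])/2)
# blocks top faces
for b in outline_of("block_center",p):
    X=cloud(p,b["region"]); X=X[(X[:,2]>.024)&(X[:,2]<.04)]
    if len(X)<20: continue
    r=cv2.minAreaRect((X[:,:2]*1000).astype(np.float32)); print("block",round(b["conf"],2),r,np.median(X[:,2]),len(X))
for q in ("tray","mat"):
  for b in outline_of(q,p)[:2]:
    X=cloud(p,b["region"]); 
    X=X[(X[:,2]<.03)]
    print(q,round(b["conf"],2),cv2.minAreaRect((X[:,:2]*1000).astype(np.float32)),np.percentile(X[:,2],[5,50,95]))
X=cloud(p,full)
def rect(X,n): print(n,len(X),cv2.minAreaRect((X[:,:2]*1000).astype(np.float32)),X.mean(0).round(4))
m=(abs(X[:,0]-.435)<.12)&(abs(X[:,1]-.34)<.18)
rect(X[m&(X[:,2]>.009)&(X[:,2]<.02)],"plate"); rect(X[m&(X[:,2]>.062)],"bar"); rect(X[m&(X[:,2]>.03)&(X[:,2]<.045)&(X[:,1]>.4)],"ticket")
for b in outline_of("ball_center",p)[:2]: rect(cloud(p,b["region"]),"ball %.2f"%b["conf"])
E
```

```text
block 0.92 ((292.7184143066406, -226.19403076171875), (61.04670333862305, 39.92365646362305), 44.31671142578125) 0.030000042776075306 453
block 0.78 ((454.46319580078125, -295.9398193359375), (59.755332946777344, 41.365562438964844), 32.045684814453125) 0.02972064547818752 433
block 0.77 ((409.25042724609375, -185.87774658203125), (40.29300308227539, 60.09638977050781), 48.04056930541992) 0.029824462332804398 427
block 0.69 ((566.67041015625, 101.121337890625), (56.128971099853516, 39.8316535949707), 88.45275115966797) 0.02952480844942701 382
tray 0.6 ((432.76153564453125, 353.8681945800781), (96.5698471069336, 238.9483184814453), 12.031957626342773) [0.00346797 0.01194365 0.01681328]
mat 0.69 ((606.9228515625, -84.91795349121094), (185.26443481445312, 223.818115234375), 85.1915283203125) [-0.00022377  0.00344077  0.00692445]
plate 2347 ((433.7049560546875, 349.4556884765625), (92.1032943725586, 230.0165557861328), 11.00865364074707) [0.4332 0.3473 0.0132]
bar 198 ((433.95947265625, 349.3112487792969), (69.80245208740234, 14.574105262756348), 10.52638053894043) [0.4335 0.3487 0.0686]
ticket 50 ((412.8134460449219, 454.7366638183594), (60.72323989868164, 5.370187282562256), 10.618553161621094) [0.4119 0.454  0.0355]
ball 0.56 55 ((421.5244140625, 411.5696105957031), (18.774211883544922, 16.877004623413086), 88.78853607177734) [0.4211 0.4112 0.0217]
ball 0.16 3650 ((433.69573974609375, 353.52569580078125), (95.7647705078125, 239.42015075683594), 11.270532608032227) [0.4331 0.3481 0.0152]
```

The top view shows four blocks. The rightmost is at pixel (474,266), world (0.454,-0.296), with its long axis at 32°. The tray is at (205,283), yaw about 101°, and the mat at (382,209). I'll check the scene view and compute the approach.

View pics/scene0.png

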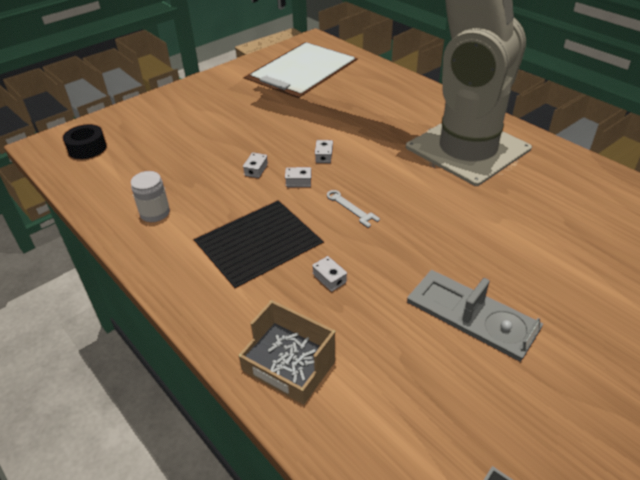

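```bash
cat >> h.py <<'E'
def go(pos,yaw):
    "print delta in move units to reach TCP pos with tool-y at world yaw (deg), pointing down"
    o=manip.get_obs(); M=Ro.from_quat(o["ee_rot"]).as_matrix()
    y0=np.degrees(np.arctan2(M[1,1],M[0,1]))
    d=M.T@(np.asarray(pos)-o["position"]); s=-((yaw-y0+180)%360-180)
    print("t %.2f pos"%o["clock"],o["position"].round(4),"yaw %.2f tilt"%y0,M[:2,2].round(4),"delta",(d/.15).round(3),"spin %.3f"%(s/30),"F",o["ft_force"].round(1),"g %.3f %.0f"%(o["grip_width"],o["grasp_force"]))
E
python3 - <<'E'
from h import *
go([.454,-.296,.15],-58)
p=camera("top"); X=cloud(p,np.ones((480,640),bool))
m=(abs(X[:,0]-.607)<.15)&(abs(X[:,1]+.085)<.15)
hh=p["img"].astype(int).max(2); k=(hh<45).astype(np.uint8)
n,l,st,c=cv2.connectedComponentsWithStats(k); i=l[209,382]; print(st[i])
Y=cloud(p,l==i); Y=Y[abs(Y[:,2])<.012]
print("mat",cv2.minAreaRect((Y[:,:2]*1000).astype(np.float32)),Y[:,2].mean())
E
```

```text
t 1.45 pos [ 0.1539 -0.6058  0.2533] yaw -75.74 tilt [ 0.0001 -0.    ] delta [ 2.448 -1.509  0.689] spin -0.591 F [-0.   0.3 -0.7] g 1.000 0
[     0      0    640    480 299372]
mat ((427.8455810546875, 50.6151123046875), (1611.8082275390625, 922.8763427734375), 89.31072235107422) -4.698169128903628e-06
```

Request:
carry_out:
  deltas:
    - [0.25,-0.15,0.05,-0.1,0.5]
    - [0.5,-0.3,0.1,-0.2,0.5]
    - [0.75,-0.45,0.1,-0.3,0.5]
    - [1,-0.6,0.15,-0.4,0.5]
    - [1,-0.6,0.15,-0.4,0.5]

```text
clock: 2.12
position: [0.2802, -0.4788, 0.2307]
ee_rot: [0.973, 0.23, 0.001, -0.0]
ft_force: [-0.1, -0.7, -0.5]
grip_width: 0.746
grasp_force: 0.0
```

```bash
python3 - <<'E'
from h import *
go([.44,-.29,.21],-58)
E
```

```text
t 2.12 pos [ 0.2802 -0.4788  0.2307] yaw -63.37 tilt [0.0008 0.001 ] delta [ 1.517 -0.648  0.14 ] spin -0.179 F [-0.1 -0.7 -0.5] g 0.746 0
```

Request:
carry_out:
  deltas:
    - [0.3,-0.1,0,-0.1,0.5]
    - [0.6,-0.3,0.1,-0.18,0.5]
    - [0.85,-0.5,0.1,-0.18,0.5]
    - [1,-0.65,0.1,-0.18,0.5]
    - [1,-0.65,0.1,-0.18,0.5]
    - [1,-0.65,0.1,-0.18,0.5]

```text
clock: 2.88
position: [0.3679, -0.3291, 0.216]
ee_rot: [0.962, 0.272, -0.0, 0.0]
ft_force: [-0.5, -0.1, -0.2]
grip_width: 0.754
grasp_force: 0.0
```

```bash
cat >> h.py <<'E'
def wcloud(p,mask=None):
    d=p["depth"]; mask=(d>0) if mask is None else mask&(d>0)
    v,u=np.nonzero(mask); z=d[v,u]
    f=240/np.tan(np.radians(p["vertical_fov"])/2)
    a=u-p["cx"]; b=v-p["cy"]; r=np.hypot(a,b)+1e-9; th=r/f
    t=np.tan(th)*z; ok=th<1.3
    return ((np.c_[a/r*t,b/r*t,z]-p["t"])@p["R"])[ok]
def rect(X,n): print(n,len(X),[np.round(a,1) for a in cv2.minAreaRect((X[:,:2]*1000).astype(np.float32))],X.mean(0).round(4))
E
python3 - <<'E'
from h import *
go([.454,-.296,.15],-58)
p=camera("wrist"); save(p,"w1"); print(p["vertical_fov"],-p["R"].T@p["t"],p["R"].round(2).tolist())
X=wcloud(p); m=(np.hypot(X[:,0]-.4545,X[:,1]+.296)<.055)&(X[:,2]>.022)&(X[:,2]<.045)
rect(X[m],"blk")
E
```

```text
t 2.88 pos [ 0.3679 -0.3291  0.216 ] yaw -58.44 tilt [ 0.     -0.0007] delta [0.605 0.112 0.44 ] spin -0.015 F [-0.5 -0.1 -0.2] g 0.754 0
65.70646984690485 [ 0.42542813 -0.29364659  0.33549614] [[0.52, -0.85, 0.0], [-0.82, -0.5, 0.27], [-0.23, -0.14, -0.96]]
blk 3472 [array([ 454.5, -297.9]), array([59.7, 39.5]), np.float64(31.8)] [ 0.4543 -0.2978  0.0289]
```

View pics/w1.png

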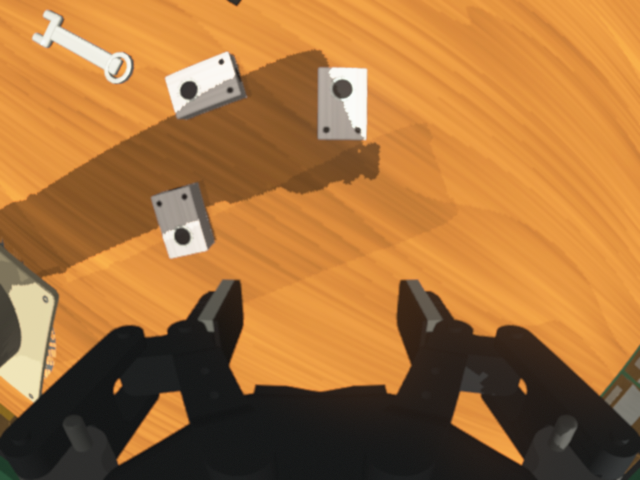

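Request:
carry_out:
  deltas:
    - [0.3,0.05,0,0,0.5]
    - [0.6,0.115,0.3,-0.01,0.5]
    - [0.608,0.117,0.6,-0.01,0.5]
    - [0.608,0.117,0.9,-0.01,0.5]
    - [0.608,0.117,0.9,-0.01,0.5]
    - [0.608,0.117,0.9,-0.01,0.5]

```text
clock: 3.68
position: [0.4559, -0.2961, 0.0825]
ee_rot: [0.962, 0.275, 0.001, 0.001]
ft_force: [0.6, 0.1, 0.6]
grip_width: 0.75
grasp_force: 0.0
```

```bash
python3 - <<'E'
from h import *
go([.4545,-.297,.033],-58.1)
E
```

```text
t 3.67 pos [ 0.4559 -0.2961  0.0825] yaw -58.12 tilt [ 0.0015 -0.0011] delta [-0.011 -0.001  0.33 ] spin -0.001 F [0.6 0.1 0.6] g 0.750 0
```

Request:
carry_out:
  deltas:
    - [-0.01,0,0.1,0,0.4]
    - [-0.01,0,0.2,0,0.4]
    - [-0.01,0,0.27,0,0.4]
    - [-0.01,0,0.33,0,0.4]
    - [-0.01,0,0.33,0,0.4]
    - [-0.01,0,0.33,0,0.1]
    - [-0.01,0,0.33,0,-0.3]
    - [-0.01,0,0.33,0,-0.3]
    - [-0.01,0,0.33,0,-0.3]
    - [-0.01,0,0.33,0,-0.3]
  force: 50

```text
clock: 4.92
position: [0.4547, -0.2961, 0.0321]
ee_rot: [0.961, 0.275, 0.0, 0.001]
ft_force: [0.4, 0.1, 5.9]
grip_width: 0.456
grasp_force: 51.7
```

```bash
python3 - <<'E'
from h import *
go([.4545,-.297,.133],-58.1)
E
```

```text
t 4.92 pos [ 0.4547 -0.2961  0.0321] yaw -58.05 tilt [ 0.0013 -0.001 ] delta [-0.004  0.006 -0.673] spin 0.002 F [0.4 0.1 5.9] g 0.456 52
```

Request:
carry_out:
  deltas:
    - [0,0,-0.1,0,-0.3]
    - [0,0,-0.3,0,-0.3]
    - [0,0,-0.6,0,-0.3]
    - [0,0,-0.9,0,-0.3]
    - [0,0,-1,0,-0.3]
    - [0,0,-1,0,-0.3]

```text
clock: 5.68
position: [0.4542, -0.2957, 0.1818]
ee_rot: [0.961, 0.275, 0.0, 0.0]
ft_force: [-0.0, -0.3, -2.6]
grip_width: 0.456
grasp_force: 50.9
```

```bash
python3 - <<'E'
from h import *
go([.446,.16,.2],11)
p=camera("wrist"); save(p,"w2")
X=wcloud(p); o=manip.get_obs(); M=Ro.from_quat(o["ee_rot"]).as_matrix()
L=(X-o["position"])@M
m=(abs(L[:,0])<.045)&(abs(L[:,1])<.03)&(abs(L[:,2])<.04)
print(np.percentile(L[m],[1,5,50,95,99],axis=0).round(4)); rect(L[m&(abs(L[:,2]-np.median(L[m][:,2]))<.003)],"blk in tool")
E
```

```text
t 5.67 pos [ 0.4542 -0.2957  0.1818] yaw -58.05 tilt [ 0.0008 -0.0008] delta [ 1.562 -2.607 -0.124] spin -2.302 F [-0.  -0.3 -2.6] g 0.456 51
[[-0.0286 -0.0286 -0.0361]
 [-0.0237 -0.0236 -0.0298]
 [ 0.0106  0.0005  0.0015]
 [ 0.0294  0.024   0.0115]
 [ 0.0298  0.0288  0.0219]]
blk in tool 15080 [array([-0.2,  0.1]), array([60. , 60.9]), np.float64(89.3)] [0.0033 0.0007 0.0016]
```

View pics/w2.png

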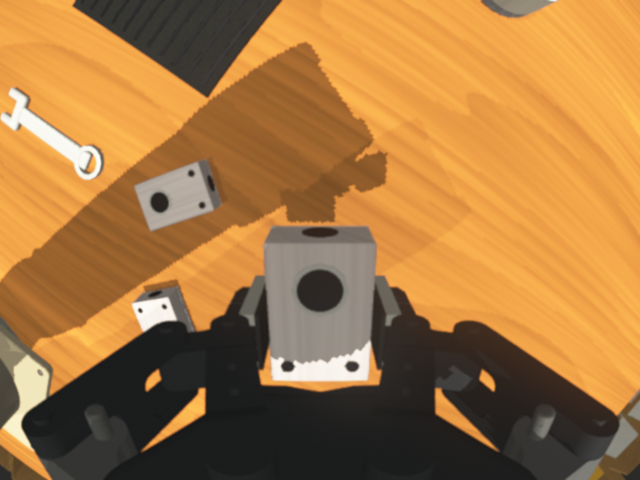

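Request:
carry_out:
  deltas:
    - [0.1,-0.2,-0.1,-0.2,-0.3]
    - [0.3,-0.5,-0.1,-0.4,-0.3]
    - [0.5,-0.8,-0.1,-0.7,-0.3]
    - [0.6,-1,-0.1,-0.9,-0.3]
    - [0.6,-1,-0.1,-0.9,-0.3]

```text
clock: 6.35
position: [0.4502, -0.118, 0.1947]
ee_rot: [0.869, 0.494, -0.001, -0.001]
ft_force: [0.6, -1.0, -2.1]
grip_width: 0.46
grasp_force: 51.1
```

```bash
python3 - <<'E'
from h import *
go([.446,.16,.2],11)
E
```

```text
t 6.35 pos [ 0.4502 -0.118   0.1947] yaw -30.74 tilt [-0.0026  0.0011] delta [ 1.579 -0.971 -0.033] spin -1.391 F [ 0.6 -1.  -2.1] g 0.460 51
```

Request:
carry_out:
  deltas:
    - [0.3,-0.2,0,-0.3,-0.3]
    - [0.7,-0.4,0,-0.6,-0.3]
    - [1,-0.65,0,-0.9,-0.3]
    - [1,-0.65,0,-0.9,-0.3]

```text
clock: 6.85
position: [0.4438, 0.0618, 0.1953]
ee_rot: [0.729, 0.685, -0.0, -0.001]
ft_force: [-0.7, -1.0, -2.4]
grip_width: 0.456
grasp_force: 51.1
```

```bash
python3 - <<'E'
from h import *
go([.446,.16,.2],11)
E
```

```text
t 6.85 pos [0.4438 0.0618 0.1953] yaw -3.60 tilt [-0.0016  0.0011] delta [ 0.654 -0.027 -0.03 ] spin -0.487 F [-0.7 -1.  -2.4] g 0.456 51
```

Request:
carry_out:
  deltas:
    - [0.3,0,0,-0.2,-0.3]
    - [0.6,-0.02,0,-0.4,-0.3]
    - [0.65,-0.03,0,-0.49,-0.3]
    - [0.65,-0.03,0,-0.49,-0.3]
    - [0.65,-0.03,0,-0.49,-0.3]

```text
clock: 7.48
position: [0.4475, 0.1537, 0.1957]
ee_rot: [0.64, 0.768, -0.001, -0.0]
ft_force: [0.4, -0.5, -1.9]
grip_width: 0.457
grasp_force: 51.1
```

```bash
python3 - <<'E'
from h import *
go([.446,.2866,.2],11)
p=camera("wrist"); save(p,"w3")
X=wcloud(p); m=(abs(X[:,0]-.434)<.13)&(X[:,1]>.2)&(X[:,1]<.48)
P=X[m&(X[:,2]>.0115)&(X[:,2]<.0165)]; rect(P,"plate"); 
rect(X[m&(X[:,2]>.064)&(X[:,2]<.08)],"bar")
# pocket floor
a=np.radians(11.0); R2=np.array([[np.cos(a),np.sin(a)],[-np.sin(a),np.cos(a)]])
c=np.array([.446,.2866]); q=(X[:,:2]-c)@R2.T
fl=(abs(q[:,0])<.035)&(abs(q[:,1])<.045)&(X[:,2]<.0095)&(X[:,2]>.002)
rect(X[fl],"pocket"); print(np.percentile(q[fl]*1000,[1,3,50,97,99],axis=0).round(1),X[fl][:,2].mean())
E
```

```text
t 7.47 pos [0.4475 0.1537 0.1957] yaw 10.43 tilt [-0.0009 -0.0007] delta [ 0.873  0.15  -0.029] spin -0.019 F [ 0.4 -0.5 -1.9] g 0.457 51
plate 8578 [array([446.5, 285.6]), array([ 92.9, 101.7]), np.float64(10.7)] [0.4468 0.2827 0.0128]
bar 0 [array([0., 0.]), array([0., 0.]), np.float64(0.0)] [nan nan nan]
pocket 3996 [array([446.5, 286.3]), array([44.7, 64.3]), np.float64(11.1)] [0.4464 0.2864 0.0048]
[[-21.6 -31.5]
 [-20.6 -30.3]
 [  0.3  -0.4]
 [ 21.6  30.4]
 [ 22.3  31.1]] 0.0048470033050053455h.py:26: RuntimeWarning: Mean of empty slice.
  def rect(X,n): print(n,len(X),[np.round(a,1) for a in cv2.minAreaRect((X[:,:2]*1000).astype(np.float32))],X.mean(0).round(4))
  ret = um.true_divide(
```

View pics/w3.png

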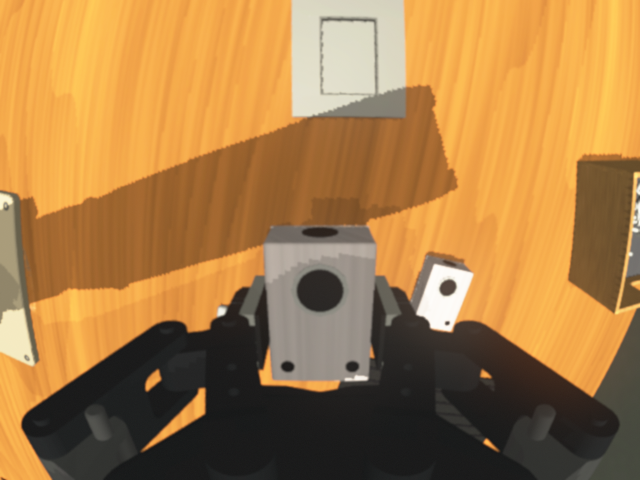

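Request:
carry_out:
  deltas:
    - [0.3,0.05,0,0,-0.3]
    - [0.6,0.1,0,-0.02,-0.3]
    - [0.8,0.15,0,-0.02,-0.3]
    - [0.872,0.152,0.1,-0.02,-0.3]
    - [0.872,0.152,0.4,-0.02,-0.3]
    - [0.872,0.152,0.7,-0.02,-0.3]
    - [0.872,0.152,0.7,-0.02,-0.3]
    - [0.872,0.152,0.7,-0.02,-0.3]

```text
clock: 8.52
position: [0.4462, 0.2881, 0.0925]
ee_rot: [0.635, 0.773, 0.0, 0.0]
ft_force: [0.5, 0.4, -1.3]
grip_width: 0.459
grasp_force: 51.6
```

```bash
python3 - <<'E'
from h import *
go([.4464,.2861,.0375],11)
E
```

```text
t 8.53 pos [0.4462 0.2881 0.0925] yaw 11.19 tilt [0.001  0.0003] delta [-0.013 -0.002  0.367] spin 0.006 F [ 0.5  0.4 -1.3] g 0.459 52
```

Request:
carry_out:
  deltas:
    - [-0.013,-0.002,0.1,0.006,-0.3]
    - [-0.013,-0.002,0.2,0.006,-0.3]
    - [-0.013,-0.002,0.27,0.006,-0.3]
    - [-0.013,-0.002,0.3,0.006,-0.3]
    - [-0.013,-0.002,0.3,0.006,-0.3]
    - [-0.013,-0.002,0.3,0.006,-0.3]

```text
clock: 9.28
position: [0.4458, 0.2866, 0.0466]
ee_rot: [0.636, 0.772, 0.0, 0.0]
ft_force: [0.3, -0.1, -2.6]
grip_width: 0.456
grasp_force: 51.8
```

```bash
python3 - <<'E'
from h import *
go([.4464,.2861,.0375],11)
E
```

```text
t 9.28 pos [0.4458 0.2866 0.0466] yaw 11.08 tilt [0.0005 0.0003] delta [-0.004  0.003  0.061] spin 0.003 F [ 0.3 -0.1 -2.6] g 0.456 52
```

Request:
carry_out:
  deltas:
    - [-0.004,0.003,0.01,0,-0.3]
    - [-0.004,0.003,0.02,0,-0.3]
    - [-0.004,0.003,0.03,0,-0.3]
    - [-0.004,0.003,0.04,0,-0.3]
    - [-0.004,0.003,0.05,0,-0.3]
    - [-0.004,0.003,0.06,0,-0.3]
    - [-0.004,0.003,0.06,0,-0.3]

```text
clock: 10.15
position: [0.4461, 0.2859, 0.0381]
ee_rot: [0.636, 0.772, -0.0, 0.0]
ft_force: [-4.8, -3.3, 11.4]
grip_width: 0.459
grasp_force: 53.3
```

```bash
python3 - <<'E'
from h import *
go([.4464,.2861,.0375],11)
E
```

```text
t 10.15 pos [0.4461 0.2859 0.0381] yaw 11.08 tilt [ 0.0002 -0.001 ] delta [0.001 0.002 0.004] spin 0.003 F [-4.8 -3.3 11.4] g 0.459 53
```

Request:
carry_out:
  deltas:
    - [0,0,0,0,-0.3]
    - [0,0,0,0,0]
    - [0,0,0,0,0.2]
    - [0,0,0,0,0.3]
    - [0,0,0,0,0.3]
    - [0,0,-0.1,0,0.3]
    - [0,0,-0.3,0,0.3]
    - [0,0,-0.6,0,0.3]
    - [0,0,-0.8,0,0.3]
    - [0,0,-0.8,0,0.3]

```text
clock: 11.4
position: [0.4472, 0.2869, 0.1605]
ee_rot: [0.636, 0.772, 0.002, 0.001]
ft_force: [0.8, -0.6, -1.0]
grip_width: 0.65
grasp_force: 0.0
```

```bash
python3 - <<'E'
from h import *
p=camera("top"); save(p,"t2"); X=cloud(p,np.ones((480,640),bool)); go([.434,.349,.16],101)
p=camera("wrist"); save(p,"w4"); W=wcloud(p)
for n,X in(("top",X),("wrist",W)):
    m=(abs(X[:,0]-.4464)<.06)&(abs(X[:,1]-.2861)<.055)
    z=X[m&(X[:,2]>.025)&(X[:,2]<.045)]
    if len(z)<30: continue
    rect(z,n+" blk"); A=np.c_[z[:,:2]-z[:,:2].mean(0),np.ones(len(z))]; print(np.linalg.lstsq(A,z[:,2],rcond=None)[0].round(4))
    m=(abs(X[:,0]-.434)<.1)&(abs(X[:,1]-.349)<.15)
    rect(X[m&(X[:,2]>.0115)&(X[:,2]<.0165)],n+" plate"); rect(X[m&(X[:,2]>.062)&(X[:,2]<.08)],n+" bar")
E
```

```text
t 11.45 pos [0.4466 0.2862 0.1588] yaw 11.07 tilt [0.0025 0.0006] delta [ 0.427 -0.002 -0.008] spin -2.998 F [-0.3 -0.2 -0.2] g 0.647 0
top blk 228 [array([447.8, 273.8]), array([40.2, 36.4]), np.float64(11.5)] [0.45   0.2712 0.0347]
[0.017  0.0336 0.0347]
top plate 412 [array([448.8, 270.8]), array([91.8, 70.7]), np.float64(12.0)] [0.4598 0.2602 0.0138]
top bar 0 [array([0., 0.]), array([0., 0.]), np.float64(0.0)] [nan nan nan]
wrist blk 5041 [array([446.1, 285.2]), array([40.5, 59.7]), np.float64(11.1)] [0.4459 0.2868 0.035 ]
[ 0.0024 -0.0123  0.035 ]
wrist plate 19655 [array([435.7, 342.4]), array([ 92.7, 218.4]), np.float64(10.9)] [0.4368 0.3353 0.013 ]
wrist bar 2944 [array([434.1, 348.8]), array([69.8, 14.1]), np.float64(11.1)] [0.4343 0.3489 0.0685]h.py:26: RuntimeWarning: Mean of empty slice.
  def rect(X,n): print(n,len(X),[np.round(a,1) for a in cv2.minAreaRect((X[:,:2]*1000).astype(np.float32))],X.mean(0).round(4))
  ret = um.true_divide(
```

View pics/w4.png

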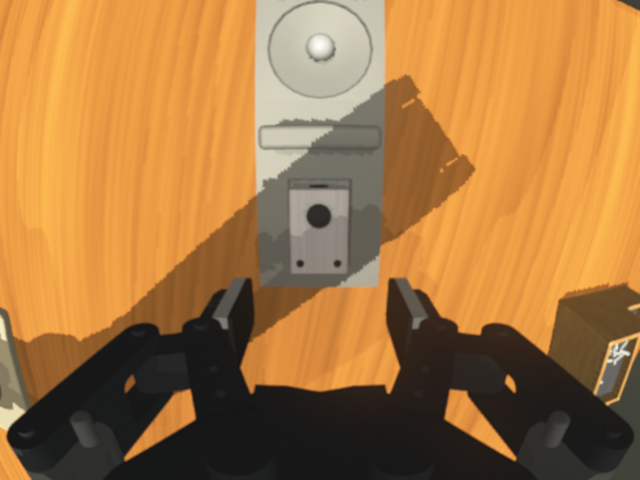

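Block is seated flat: top at about 35 mm, square to the pocket at (320,225) in the picture. The ball is mid-dish at (320,46). Now to the handle.

Request:
carry_out:
  deltas:
    - [0.1,0,0,-0.3,0]
    - [0.2,0,0,-0.6,0]
    - [0.3,0,0,-0.9,0]
    - [0.3,0,0,-1,0]
    - [0.3,0,0,-1,0]
  force: 100

```text
clock: 12.12
position: [0.437, 0.3298, 0.1564]
ee_rot: [0.414, 0.91, -0.001, -0.001]
ft_force: [0.0, 0.3, -0.2]
grip_width: 0.501
grasp_force: 0.0
```

Request:
carry_out:
  deltas:
    - [0,0,0,-0.3,0]
    - [0,0,0,-0.6,0]
    - [0,0,0,-0.9,0]
    - [0,0,0,-1,0]
    - [0,0,0,-1,0]

```text
clock: 12.75
position: [0.4374, 0.3296, 0.1568]
ee_rot: [0.165, 0.986, -0.0, -0.0]
ft_force: [0.7, -0.3, -0.3]
grip_width: 0.501
grasp_force: 0.0
```

Request:
carry_out:
  deltas:
    - [0,0,0,-0.3,0]
    - [0,0,0,-0.6,0]
    - [0,0,0,-0.9,0]
    - [0,0,0,-1,0]
    - [0,0,0,-1,0]
    - [0,0,0,-1,0]

```text
clock: 13.5
position: [0.4375, 0.3299, 0.1572]
ee_rot: [-0.095, 0.995, -0.0, -0.0]
ft_force: [-0.2, 0.8, 0.1]
grip_width: 0.503
grasp_force: 0.0
```

```bash
python3 - <<'E'
from h import *
go([.4341,.3489,.062],101); print(manip.get_obs()["joint_pos"])
E
```

```text
t 13.50 pos [0.4375 0.3299 0.1572] yaw 100.94 tilt [ 0.     -0.0003] delta [-0.002  0.129  0.635] spin -0.002 F [-0.2  0.8  0.1] g 0.503 0
[ 0.23770401  0.53175265 -1.22093512  1.74073353  0.52635749  1.24844307
  0.64693063]
```

Request:
carry_out:
  deltas:
    - [0,0.1,0,0,0]
    - [0,0.129,0.1,0,0]
    - [0,0.129,0.3,0,0]
    - [0,0.129,0.45,0,0]
    - [0,0.129,0.55,0,0]
    - [0,0.129,0.6,0,0]
    - [0,0.129,0.63,0,0]
    - [0,0.129,0.63,0,0]
    - [0,0.129,0.63,0,0]

```text
clock: 14.62
position: [0.4341, 0.3492, 0.0633]
ee_rot: [-0.096, 0.995, 0.0, 0.0]
ft_force: [0.4, -0.3, 0.2]
grip_width: 0.504
grasp_force: 0.0
```

```bash
python3 - <<'E'
from h import *
go([.4341,.3489,.062],101)
E
```

```text
t 14.62 pos [0.4341 0.3492 0.0633] yaw 101.07 tilt [0.0008 0.0004] delta [ 0.    -0.002  0.009] spin 0.002 F [ 0.4 -0.3  0.2] g 0.504 0
```

Request:
carry_out:
  deltas:
    - [0,-0.002,0.008,0,-0.2]
    - [0,-0.002,0.008,0,-0.4]
    - [0,-0.002,0.008,0,-0.5]
    - [0,-0.002,0.008,0,-0.6]
    - [0,-0.002,0.008,0,-0.65]
    - [0,-0.002,0.008,0,-0.7]
    - [0,-0.002,0.008,0,-0.8]
    - [0,-0.002,0.008,0,-0.9]
    - [0,-0.002,0.008,0,-1]
    - [0,-0.002,0.008,0,-1]
    - [0,-0.002,0.008,0,-1]
  force: 110

```text
clock: 16.0
position: [0.4338, 0.3488, 0.0618]
ee_rot: [-0.096, 0.995, -0.0, 0.0]
ft_force: [-1.5, -1.0, 5.5]
grip_width: 0.146
grasp_force: 107.5
```

```bash
python3 - <<'E'
from h import *
go([.4341,.3489,.162],101)
p=camera("wrist"); W=wcloud(p); o=manip.get_obs()
b=boxes_of("ball_center",p); print([(x["position"],x["conf"]) for x in b][:2])
b=boxes_of("ball_center",camera("scene")); print([(x["position"],x["conf"]) for x in b][:2])
E
```

```text
t 16.00 pos [0.4338 0.3488 0.0618] yaw 101.08 tilt [ 0.0002 -0.    ] delta [-0.002 -0.    -0.668] spin 0.003 F [-1.5 -1.   5.5] g 0.146 107
[([0.4195, 0.4069, 0.0231], 0.77)]
[]
```

Request:
carry_out:
  deltas:
    - [0,0,-0.005,0,-1]
    - [0,0,-0.015,0,-1]
    - [0,0,-0.03,0,-1]
    - [0,0,-0.055,0,-1]
    - [0,0,-0.085,0,-1]
    - [0,0,-0.12,0,-1]
    - [0,0,-0.155,0,-1]
    - [0,0,-0.185,0,-1]
    - [0,0,-0.21,0,-1]
    - [0,0,-0.225,0,-1]
    - [0,0,-0.235,0,-1]
    - [0,0,-0.24,0,-1]
    - [0,0,-0.24,0,-1]

```text
clock: 17.82
position: [0.4338, 0.3487, 0.0975]
ee_rot: [-0.097, 0.995, -0.0, -0.0]
ft_force: [0.3, -0.1, -6.1]
grip_width: 0.144
grasp_force: 107.2
```

```bash
cat >> h.py <<'E'
def lev(name):
    "tilt of gripped tray and ball position, all relative to the TCP"
    o=manip.get_obs(); M=Ro.from_quat(o["ee_rot"]).as_matrix()
    p=camera(name); save(p,name+"_%.0f"%(o["clock"]*10)); X=wcloud(p) if name=="wrist" else cloud(p,np.ones((480,640),bool))
    L=(X-o["position"])@M   # tool axes; tray x=tool y; z down, tray underside at +.062
    k=(abs(L[:,0])<.044)&(abs(L[:,1])<.113)&(abs(L[:,2]-.048)<.012)
    k&=(np.hypot(L[:,0],L[:,1]-.064)>.037)&~((abs(L[:,0])<.03)&(L[:,1]<-.025)&(L[:,1]>-.105))&(abs(L[:,1])>.012)
    A=np.c_[L[k][:,:2],np.ones(k.sum())]; z=L[k][:,2]; w=np.ones(len(z),bool)
    for _ in range(6):
        s=np.linalg.lstsq(A[w],z[w],rcond=None)[0]; w=abs(z-A@s)<.0025
    print(name,"n",w.sum(),"slope x,y deg",np.degrees(s[:2]).round(2),"plate z",s[2].round(4),"rms",(z-A@s)[w].std().round(4),"yspan",L[k][w][:,1].min().round(3),L[k][w][:,1].max().round(3))
    for b in boxes_of("ball_center",p)[:1]: print("ball tool",((np.array(b["position"])-o["position"])@M).round(4),b["conf"])
E
python3 - <<'E'
from h import *
go([.4341,.3489,.162],101); print(manip.get_obs()["torque"]); lev("wrist"); lev("top")
E
```

```text
t 17.82 pos [0.4338 0.3487 0.0975] yaw 101.08 tilt [-0.     -0.0001] delta [-0.002  0.001 -0.43 ] spin 0.003 F [ 0.3 -0.1 -6.1] g 0.144 107
[0.17081672 0.01441028 0.0676979 ]
wrist n 20123 slope x,y deg [-0.11  0.02] plate z 0.0491 rms 0.0006 yspan -0.113 0.113
ball tool [0.0031 0.0596 0.035 ] 0.95
top n 272 slope x,y deg [-0.06 -0.33] plate z 0.0484 rms 0.0013 yspan -0.113 -0.013
```

Request:
carry_out:
  deltas:
    - [0,0,-0.005,0,-1]
    - [0,0,-0.02,0,-1]
    - [0,0,-0.045,0,-1]
    - [0,0,-0.08,0,-1]
    - [0,0,-0.125,0,-1]
    - [0,0,-0.175,0,-1]
    - [0,0,-0.225,0,-1]
    - [0,0,-0.275,0,-1]
    - [0,0,-0.325,0,-1]
    - [0,0,-0.37,0,-1]
    - [0,0,-0.41,0,-1]
    - [0,0,-0.44,0,-1]
    - [0,0,-0.457,0,-1]
    - [0,0,-0.465,0,-1]
    - [0,0,-0.465,0,-1]

```text
clock: 19.9
position: [0.4338, 0.3487, 0.1673]
ee_rot: [-0.096, 0.995, -0.0, -0.0]
ft_force: [0.6, 0.3, -4.9]
grip_width: 0.144
grasp_force: 107.2
```

```bash
python3 - <<'E'
from h import *
p=camera("top"); X=cloud(p,np.ones((480,640),bool)).reshape(-1,3)
# mat: dark low-saturation pixels near its place
d=p["depth"]; v,u=np.nonzero(d>0); c=p["img"][v,u].astype(int)
m=(abs(X[:,0]-.607)<.14)&(abs(X[:,1]+.085)<.14)&(c.max(1)<50)&(X[:,2]<.012)
k=np.zeros((480,640),np.uint8); k[v[m],u[m]]=1
n,l,st,ce=cv2.connectedComponentsWithStats(k); i=1+st[1:,4].argmax()
k2=cv2.morphologyEx((l==i).astype(np.uint8),cv2.MORPH_OPEN,np.ones((3,3)))
rect(cloud(p,k2>0),"mat"); 
go([.607,-.085,.1665],-5); print(manip.get_obs()["joint_pos"].round(2))
E
```

```text
mat 5364 [array([604.4, -85.7]), array([171.5, 211.1]), np.float64(85.0)] [ 0.6051 -0.0867  0.0035]
t 19.95 pos [0.4338 0.3486 0.1672] yaw 101.07 tilt [-0.0002 -0.0003] delta [-0.578 -3.059  0.005] spin 3.536 F [ 0.3 -0.  -4.9] g 0.148 107
[ 0.19  0.54 -1.22  1.71  0.53  1.27  0.62]
```

Request:
carry_out:
  deltas:
    - [0,-0.001,0,0.001,-1]
    - [-0.002,-0.009,0,0.01,-1]
    - [-0.005,-0.027,0,0.031,-1]
    - [-0.011,-0.059,0,0.067,-1]
    - [-0.02,-0.104,0,0.118,-1]
    - [-0.031,-0.162,0,0.185,-1]
    - [-0.045,-0.23,0,0.263,-1]
    - [-0.06,-0.306,0,0.349,-1]
    - [-0.075,-0.385,0,0.44,-1]
    - [-0.09,-0.464,0,0.531,-1]
    - [-0.105,-0.54,0,0.617,-1]
    - [-0.119,-0.608,0,0.695,-1]
    - [-0.13,-0.666,0,0.762,-1]
    - [-0.139,-0.711,0,0.813,-1]
    - [-0.145,-0.743,0,0.849,-1]
    - [-0.148,-0.761,0,0.87,-1]
    - [-0.15,-0.769,0,0.879,-1]
    - [-0.15,-0.77,0,0.88,-1]
    - [-0.15,-0.77,0,0.88,-1]

```text
clock: 22.32
position: [0.478, 0.2399, 0.1674]
ee_rot: [0.133, 0.991, 0.0, -0.0]
ft_force: [-0.4, 0.5, -5.0]
grip_width: 0.143
grasp_force: 107.3
```

```bash
python3 - <<'E'
from h import *
go([.606,-.0855,.1665],-5); print(manip.get_obs()["joint_pos"].round(2)); lev("wrist")
E
```

```text
t 22.32 pos [0.478  0.2399 0.1674] yaw 74.70 tilt [-0.  0.] delta [-1.396 -1.867  0.006] spin 2.657 F [-0.4  0.5 -5. ] g 0.143 107
[ 0.4   0.44 -1.15  1.76  0.42  1.22  0.44]
wrist n 20152 slope x,y deg [-0.06  0.04] plate z 0.049 rms 0.0006 yspan -0.113 0.113
ball tool [0.0034 0.0594 0.0369] 0.75
```

Ball still centred and tray level. Next third: x -0.465, y -0.62, spin 0.88.

Request:
carry_out:
  deltas:
    - [-0.001,-0.001,0,0.001,-1]
    - [-0.005,-0.007,0,0.01,-1]
    - [-0.017,-0.022,0,0.031,-1]
    - [-0.036,-0.047,0,0.067,-1]
    - [-0.063,-0.083,0,0.118,-1]
    - [-0.098,-0.13,0,0.185,-1]
    - [-0.139,-0.185,0,0.263,-1]
    - [-0.185,-0.246,0,0.349,-1]
    - [-0.233,-0.31,0,0.44,-1]
    - [-0.28,-0.374,0,0.531,-1]
    - [-0.326,-0.435,0,0.617,-1]
    - [-0.367,-0.49,0,0.695,-1]
    - [-0.402,-0.537,0,0.762,-1]
    - [-0.429,-0.573,0,0.813,-1]
    - [-0.448,-0.598,0,0.849,-1]
    - [-0.46,-0.613,0,0.87,-1]
    - [-0.464,-0.619,0,0.879,-1]
    - [-0.465,-0.62,0,0.88,-1]
    - [-0.465,-0.62,0,0.88,-1]

```text
clock: 24.8
position: [0.5207, 0.1318, 0.1674]
ee_rot: [0.356, 0.935, 0.0, 0.0]
ft_force: [-0.2, 0.7, -5.5]
grip_width: 0.144
grasp_force: 107.3
```

```bash
python3 - <<'E'
from h import *
go([.606,-.0855,.1665],-5); print(manip.get_obs()["joint_pos"].round(2))
E
```

```text
t 24.80 pos [0.5207 0.1318 0.1674] yaw 48.30 tilt [0.0001 0.    ] delta [-1.388 -0.703  0.006] spin 1.777 F [-0.2  0.7 -5.5] g 0.144 107
[ 0.54  0.39 -1.04  1.76  0.36  1.2   0.24]
```

Next half: x -0.694, y -0.352, spin 0.888.

Request:
carry_out:
  deltas:
    - [-0.001,-0.001,0,0.001,-1]
    - [-0.008,-0.004,0,0.01,-1]
    - [-0.025,-0.012,0,0.032,-1]
    - [-0.053,-0.027,0,0.068,-1]
    - [-0.093,-0.047,0,0.119,-1]
    - [-0.146,-0.074,0,0.186,-1]
    - [-0.207,-0.105,0,0.265,-1]
    - [-0.276,-0.14,0,0.353,-1]
    - [-0.347,-0.176,0,0.444,-1]
    - [-0.418,-0.212,0,0.535,-1]
    - [-0.487,-0.247,0,0.623,-1]
    - [-0.548,-0.278,0,0.702,-1]
    - [-0.601,-0.305,0,0.769,-1]
    - [-0.641,-0.325,0,0.82,-1]
    - [-0.669,-0.34,0,0.856,-1]
    - [-0.686,-0.348,0,0.878,-1]
    - [-0.693,-0.351,0,0.887,-1]
    - [-0.694,-0.352,0,0.888,-1]
    - [-0.694,-0.352,0,0.888,-1]

```text
clock: 27.18
position: [0.5633, 0.0231, 0.1674]
ee_rot: [0.562, 0.827, 0.0, -0.0]
ft_force: [0.8, 0.0, -5.6]
grip_width: 0.145
grasp_force: 107.3
```

```bash
python3 - <<'E'
from h import *
go([.606,-.0855,.1665],-5); print(manip.get_obs()["joint_pos"].round(2)); lev("wrist")
E
```

```text
t 27.18 pos [0.5633 0.0231 0.1674] yaw 21.66 tilt [0. 0.] delta [-0.778 -0.003  0.006] spin 0.889 F [ 0.8  0.  -5.6] g 0.145 107
[ 0.62  0.4  -0.9   1.7   0.34  1.21  0.01]
wrist n 20186 slope x,y deg [0.08 0.03] plate z 0.0489 rms 0.0006 yspan -0.113 0.113
ball tool [0.0046 0.0592 0.0353] 0.62
```

Last: x -0.778, spin 0.888, down by 0.006.

Request:
carry_out:
  deltas:
    - [-0.001,0,0,0.001,-1]
    - [-0.009,0,0,0.01,-1]
    - [-0.028,0,0,0.032,-1]
    - [-0.06,0,0,0.068,-1]
    - [-0.105,0,0,0.119,-1]
    - [-0.163,0,0,0.186,-1]
    - [-0.232,0,0.002,0.265,-1]
    - [-0.309,0,0.002,0.353,-1]
    - [-0.389,0,0.003,0.444,-1]
    - [-0.469,0,0.003,0.535,-1]
    - [-0.546,0,0.004,0.623,-1]
    - [-0.615,0,0.004,0.702,-1]
    - [-0.673,0,0.005,0.769,-1]
    - [-0.718,0,0.005,0.82,-1]
    - [-0.75,-0.002,0.005,0.856,-1]
    - [-0.769,-0.003,0.005,0.878,-1]
    - [-0.777,-0.003,0.005,0.887,-1]
    - [-0.778,-0.003,0.005,0.888,-1]
    - [-0.778,-0.003,0.005,0.888,-1]
    - [-0.778,-0.003,0.005,0.888,-1]

```text
clock: 29.78
position: [0.606, -0.0856, 0.1667]
ee_rot: [0.737, 0.676, 0.0, 0.0]
ft_force: [-0.5, -0.4, -4.7]
grip_width: 0.141
grasp_force: 107.3
```

```bash
python3 - <<'E'
from h import *
go([.606,-.0855,.1665],-5); lev("wrist"); lev("top")
p=camera("scene"); save(p,"sceneE")
c=p["img"].astype(int); f=240/np.tan(np.radians(p["vertical_fov"])/2)
for n,cam,fn in(("scene",p,cloud),):
    for b in outline_of("mat",cam)[:1]:
        X=cloud(cam,b["region"]); rect(X[abs(X[:,2])<.012],"mat")
W=camera("wrist")
for b in outline_of("mat",W)[:1]:
    X=wcloud(W,b["region"]); rect(X[abs(X[:,2])<.012],"matW")
    R=b["region"].astype(np.uint8)*255
E
ls pics
```

```text
t 29.77 pos [ 0.606  -0.0856  0.1667] yaw -4.99 tilt [ 0.0001 -0.0001] delta [0.001 0.    0.001] spin 0.000 F [-0.5 -0.4 -4.7] g 0.141 107
wrist n 20178 slope x,y deg [ 0.13 -0.02] plate z 0.0489 rms 0.0006 yspan -0.113 0.113
ball tool [0.0005 0.0591 0.0386] 0.68
top n 793 slope x,y deg [-0.03 -0.02] plate z 0.0484 rms 0.0013 yspan -0.113 0.111
mat 5281 [array([604.6, -89. ]), array([189.6, 228.1]), np.float64(84.3)] [ 0.6165 -0.0724  0.0047]
matW 19704 [array([611.6, -24.9]), array([ 56.6, 220.2]), np.float64(84.9)] [ 0.6111 -0.0249  0.003 ]
scene0.png
sceneE.png
t2.png
top0.png
top_179.png
top_299.png
w1.png
w2.png
w3.png
w4.png
wrist_178.png
wrist_223.png
wrist_272.png
wrist_298.png
```

View pics/sceneE.png

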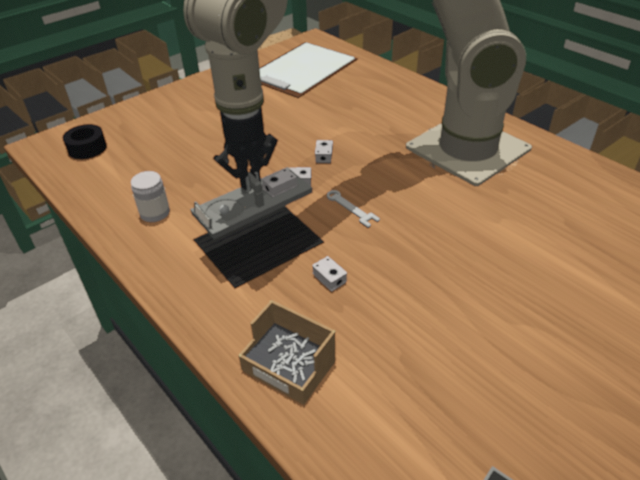

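The tray is over the mat near pixel (250,200), level, with its ticket end pointing away from the robot. The block is in the pocket and the bystanders haven't moved.

```bash
python3 -c "
from workcell import ticket
print(ticket.hand_in())"
```

```text
the job is handed in; nothing more can be done
None
```

The job is handed in: the valve block is seated in the pocket, and the tray is held level about 10 cm above the mat, centred and square to it, with its ticket end pointing away from the robot. The ball stayed in the middle of its dish at each check, the carton, tin and spanner were left alone, and the whole job took about 30 s; no verdict came back.

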